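# Point-and-confirm check of the gas line

### The arm

A 7-joint arm with a two-finger parallel gripper is mounted at the origin on the work surface. World frame = base frame: x ahead of the robot, y to its left, z up, the work surface at z = 0. Lengths are in mm, angles in rad, forces in N, time in s.
With the tool pointing down it reaches from about 425 to 925 mm from the base axis. Payload 6.8 kg.
Tool frame: the origin (TCP) lies at the very end of the fingers, on their centre line; the grasp point (between the pads) lies manip.grip_depth behind it (manip.grip_depth is the distance from the TCP to the grasp point, in mm); z points along the fingers, y is the line along which they close (so a half turn about z gives the same grasp; the last joint's range is limited). The gripper opens to 85 mm and grips with 20 to 120 N. Pads are 22 mm wide; open, the fingers measure 114 mm over their backs; the gripper's body (76 mm by 85 mm) begins 54 mm behind the grasp point. The pads swing forward as they close: fully open they stand 13 mm farther back than shut.
Start: joints at [-1.336, 0.477, 0.022, 1.555, -0.011, 1.109, -0.083], TCP at [226.882, 635.745, 231.308] pointing down, gripper open.
Joint ranges: [-2.96, 2.96], [-0.34, 2.1], [-1.41, 1.46], [0.24, 2.44], [-1.37, 4.51], [0.17, 1.92], [-2.96, 2.96]. Speed limits (rad/s): [2.39, 2.39, 3.14, 3.14, 3.14, 3.14, 3.14].

### API

Orientations are given as a rotation vector (axis times angle).
In Python, from rig import telemetry, imaging, manip gives the robot as it stands.
- The arm moves only by the tool apply_moves, never from a script. Its argument "targets" is a list of rows, each a list of 3 entries, a list of its own where there are three numbers: the turn, a rotation vector about the world's x, y, z in rad, then the shift along the world's x, y, z in cm, then the gripper command: -1 is shut, 1 is fully open, values between are in proportion. A call has exactly 5 rows; each row is the pose to reach, as a shift and turn from the pose commanded when the call began; what a row does not reach only later rows make up. A row lasts 1/8 s, in which the tool goes at most 62.5 mm and 10.7 degrees, less where a joint would pass 70% of its speed; a pose out of reach is approached as far as the arm can. A call with a gripper value outside its range is refused whole. The fingers move at their own pace and stop on an object; "grip_force" is the grip in N (left out, the last holds). Time passes only in rows, so rows that repeat a pose let the fingers close, or fill a call up. It gives the time, the measured TCP pose, the force, the opening and the grip force at its end, in the units of the state.
- telemetry.read_state(): the state, without advancing time (a new reading comes with each control period).
- imaging.read_camera(name): name is "scene" or "top"; returns the picture (420x560x3 uint8, red, green, blue); there is no depth.
- imaging.camera_params(name): a dict with "camera_matrix" (3x3 intrinsics, pixels), "R" (3x3) and "t" (3): a world point X has camera coordinates R X + t. Camera axes: x right, y down, z forward; pixel columns grow to the right and rows downward; lengths in mm; the calibration is good to about 2 mm. A picture is of the moment at which its call begins. camera_params takes no time and is no camera call.
- manip.finish_job(): hands the job in; it is judged then, once.
The state is a dict: "time_s": time; "q": joint angles; "dq": joint speeds; "effort": joint torques, N m; "tcp_pos": TCP position; "tool_rot": TCP orientation; "ft_force": force on the tool from outside, world axes, zero at the start; "torque": the same for the moment, N m; "gripper_width": opening from 0.0 (shut) to 1.0 (fully open); "gripper_force": force on a finger pad.
Only numpy, scipy, OpenCV 4.12 (cv2) and the standard library are available. Lean on these libraries where they do the work, as an engineer would, in place of code of your own. Each camera call takes 0.05 s, during which the arm holds its last target. There are 200 camera calls.

### The job

Do the point-and-confirm check before the gas run: point at the valve knob of the blue gas canister, holding the fingertips about 2 cm straight above it for two seconds, then point at the dial of the pressure gauge in the same way, and then confirm by pressing the green button of the check-off box all the way down and letting it come up again. Point without touching: nothing but the green button may be pressed or moved, the canisters and the gauge must not be touched at all, and the fingertips must not be brought close above the red or yellow knob. Grasp nothing, and finish with the hand clear.

Things in the scene. Friction and masses are not known exactly. Their poses are not given: they have to be found in the camera images.
- blue_canister: the BLUE gas canister, the one to point at: a loose upright black cylinder 54 mm in diameter, coloured blue at its band and at the round valve knob on top (42 mm across, 15 mm thick), 140 mm tall overall, 0.45 kg; origin at the centre of its underside, z up
- blue_canister_top (a point): centre of the upper face of the blue valve knob, 140 mm above the table
- red_canister: the same canister with a red band and knob; a bystander, 140 mm tall
- red_canister_top (a point): centre of the upper face of the red valve knob
- yellow_canister: the same canister with a yellow band and knob; a bystander, 140 mm tall
- yellow_canister_top (a point): centre of the upper face of the yellow valve knob
- gauge: pressure gauge fixed to the table: a 90 x 90 x 35 mm aluminium block that carries a round gauge, 80 mm in diameter, lying face up, with a white dial and a red needle; a brass pipe stub stands out 20 mm from each of its y sides; 68 mm tall overall; origin at the centre of the underside, z up
- gauge_face (a point): centre of the white dial, on its upper face, 68 mm above the table
- checkbox: check-off box fixed to the table, 85 x 140 x 40 mm (x, y, z), grey with a white top that carries two round push buttons 72 mm apart, green at +y and red at -y; origin at the centre of the underside
- green_button_top (a point): centre of the top face of the green button's cap (30 mm in diameter), which faces up and moves down with it
- green_button (a joint): travel of the green button: 0 released, 0.006 m fully down; a spring pushes it back up, fully down takes about 5 N
- red_button_top (a point): centre of the top face of the red button's cap, same size; it is not to be pressed
- red_button (a joint): travel of the red button: 0 released, 0.006 m fully down
- tape_dispenser: bystander: blue tape dispenser, 55 x 130 x 70 mm, loose; origin at the centre of its underside
- multimeter: bystander: orange multimeter lying flat, 80 x 160 x 43 mm, loose; origin at the centre of its underside
- mouse: bystander: black computer mouse, 60 x 100 x 33 mm, loose; origin at the centre of its underside
- wrench: bystander: steel wrench lying flat along its x axis, loose
- jar: bystander: jar with a white cap, 60 mm in diameter, 75 mm tall, loose; origin at the centre of its underside
There are look-alikes about, which are no part of the job. Leave any pink or turquoise look-alike of the checkbox alone.

How it is judged:
By the outcome, as a careful person would: the job done as asked, in the order asked, and still so for the second after the job is handed in, with the robot touching nothing.
It also fails if it takes over 54 s, if anything falls off the work surface, if the arm or the gripper's body presses on something with over 40 N, if the wrist force passes 120 N, or if a joint passes its speed limit or range.

## Working session

There is one attempt and no reset: what is moved stays moved. The work goes in short steps, Python scripts to look and compute and a tool call to move; the robot and the scene stay as the last step left them, time stands still between calls to the robot, and variables do not carry over. Pictures are saved under pics/ and viewed, at most 10 in all, crops included, and the job is handed in when it is done.

Besides the shell and the picture viewer there is one more tool, called after ">>>" as name(argument=value, ...) on one line, values as JSON. apply_moves: Moves the arm, as the interface text tells. Its arguments: {"type":"object","properties":{"targets":{"type":"array","items":{"type":"array"}},"grip_force":{"type":"number"}},"required":["targets"]}

```bash
mkdir -p pics; python3 - <<'E'
from rig import telemetry, imaging, manip
import cv2
for n in("scene","top"):
    p=imaging.camera_params(n); print(n,p)
    cv2.imwrite(f"pics/{n}0.png",imaging.read_camera(n)[:,:,::-1])
s=telemetry.read_state();print(s);print(manip.grip_depth)
E
```

```text
scene {'camera_matrix': array([[494.23406778,   0.        , 285.41443936],
       [  0.        , 494.23406778, 208.22063235],
       [  0.        ,   0.        ,   1.        ]]), 'R': array([[ 0.13070418,  0.99140416,  0.00584941],
       [ 0.73628501, -0.09311546, -0.67023421],
       [-0.66392831,  0.09190925, -0.7421266 ]]), 't': array([ -89.89791779, -300.03688976, 1805.85305842])}
top {'camera_matrix': array([[407.95132705,   0.        , 279.31247514],
       [  0.        , 407.95132705, 217.10865106],
       [  0.        ,   0.        ,   1.        ]]), 'R': array([[ 0.00632286, -0.99992298, -0.01068013],
       [-0.98162553, -0.00416953, -0.19077196],
       [ 0.19071274,  0.01169011, -0.98157628]]), 't': array([   2.97813456,  522.89145252, 1051.26016409])}
{'time_s': 0.1, 'q': array([-1.33610719,  0.47770473,  0.02234433,  1.55635761, -0.01149137,
        1.10929975, -0.08310418]), 'dq': array([-1.41492831e-03,  3.19391775e-06, -4.79470566e-04, -1.80300665e-03,
        9.41380007e-04,  2.10545594e-03, -2.18415337e-03]), 'effort': array([ 4.30711036e-03, -5.97765470e+01,  1.61357224e+00, -2.81956154e+01,
        1.27708921e-02,  5.04113719e-03,  2.92318660e-06]), 'tcp_pos': array([226.71143083, 635.21841732, 230.42936786]), 'tool_rot': array([-5.35765069e-01, -3.09541424e+00,  2.56657004e-03]), 'ft_force': array([-0.00737043,  0.48677096,  0.88162128]), 'torque': array([ 0.02583842,  0.02786079, -0.03542601]), 'gripper_force': 0.0, 'gripper_width': 1.002902855178915}
18.700000000000003
```

View pics/scene0.png

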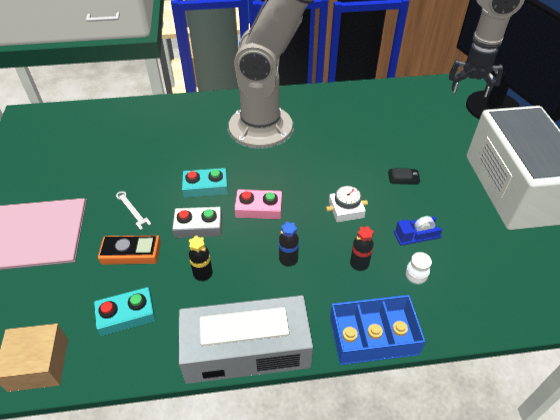

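View pics/top0.png

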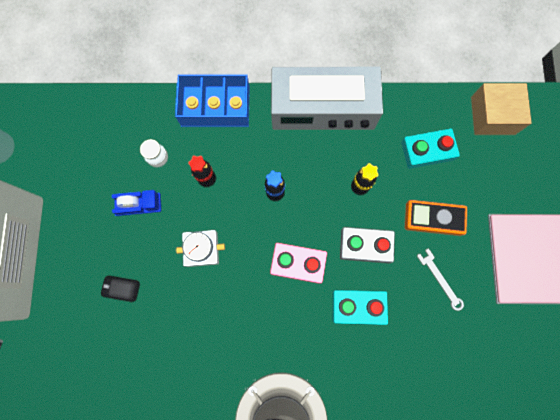

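The scene view shows the blue canister knob near (289,229), the gauge dial (348,196) and the grey/white check box (197,220), with its green button at (214,214). In the top view they are at about (274,178), (198,246) and (368,245), with green at (355,243). There are pink and turquoise look-alike boxes beside the real one.

```bash
cat > h.py <<'E'
import numpy as np, cv2
from rig import imaging
P={n:imaging.camera_params(n) for n in("scene","top")}
def proj(n,X):
    p=P[n]; c=p["camera_matrix"]@(p["R"]@np.array(X,float)+p["t"]); return c[:2]/c[2]
def ray(n,uv):
    p=P[n]; return -p["R"].T@p["t"], p["R"].T@np.linalg.inv(p["camera_matrix"])@[uv[0],uv[1],1]
def plane(n,uv,z):
    o,d=ray(n,uv); return o+d*(z-o[2])/d[2]
def tri(a,b):
    M={n:P[n]["camera_matrix"]@np.c_[P[n]["R"],P[n]["t"]] for n in P}
    X=cv2.triangulatePoints(M["scene"],M["top"],np.array(a,float),np.array(b,float))[:,0]; return X[:3]/X[3]
def blob(img,uv,lo,hi,r=22):
    m=cv2.inRange(cv2.cvtColor(img,cv2.COLOR_BGR2HSV),lo,hi)
    n,l,s,c=cv2.connectedComponentsWithStats(m)
    k=[i for i in range(1,n) if s[i,4]>15 and np.hypot(*(c[i]-uv))<r]
    k=min(k,key=lambda i:np.hypot(*(c[i]-uv))); return c[k],s[k]
E
python3 - <<'E'
from h import *
I={n:cv2.imread(f"pics/{n}0.png") for n in P}
B=((100,120,90),(125,255,255));G=((45,150,110),(75,255,255));R=((0,170,120),(8,255,255));Y=((22,150,120),(34,255,255));W=((0,0,200),(180,50,255))
for name,a,b,c,z in[("blue",(289,229),(274,178),B,134),("red",(365,234),(199,163),R,134),("yel",(197,243),(368,173),Y,134),("dial",(348,196),(198,246),W,68),("green",(214,214),(355,243),G,50),("redbtn",(182,216),(382,244),R,50)]:
    try:
        u,su=blob(I["scene"],a,*c);v,sv=blob(I["top"],b,*c)
        print(name,u.round(1),su,v.round(1),sv,tri(u,v).round(1),plane("scene",u,z).round(1),plane("top",v,z).round(1))
    except Exception as e: print(name,e)
print(proj("scene",[226.7,635.2,230.4]))
a=[(150,150,140,'scene')]
s=cv2.resize(I["scene"][160:280,160:380],None,fx=3,fy=3,interpolation=2);t=cv2.resize(I["top"][150:280,160:400],None,fx=3,fy=3,interpolation=2)
cv2.imwrite("pics/cs.png",s);cv2.imwrite("pics/ct.png",t)
E
```

```text
blue [288.8 228.5] [281 221  16  16 183] [273.6 178.6] [266 170  17  18 212] [605.7  19.3 135.1] [604.8  19.1 134. ] [606.1  19.8 134. ]
red [365.2 232.7] [358 227  15  13 134] [196.8 163.2] [189 156  17  16 185] [645.7 216.2 135.8] [644.4 216.4 134. ] [646.4 217.1 134. ]
yel [197.1 248.1] [190 245  15   7  48] [369.1 171.9] [361 163  17  18 210] [ 628.8 -224.2  120.6] [ 639.6 -221.7  134. ] [ 624.6 -222.7  134. ]
dial [347.8 194.5] [337 186  23  18 306] [199.  247.5] [ 182  230   35   36 1002] [438.1 219.9  64.2] [441.4 221.   68. ] [437.2 215.8  68. ]
green min() iterable argument is empty
redbtn [183.2 214. ] [179 211  10   8  59] [383.  244.2] [378 239  11  11 103] [ 449.5 -268.8   58.4] [ 441.9 -270.4   50. ] [ 450.6 -270.5   50. ]
[468.28369871  97.15426955]
```

View pics/cs.png

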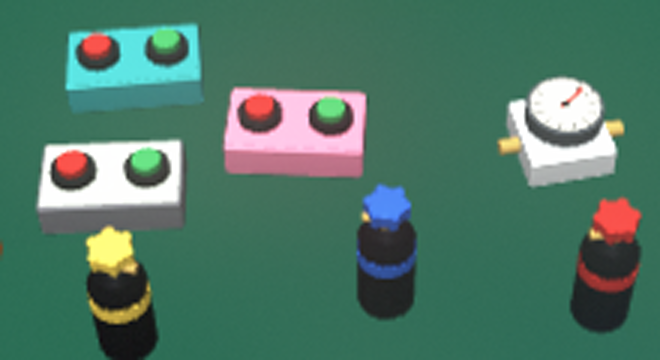

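View pics/ct.png

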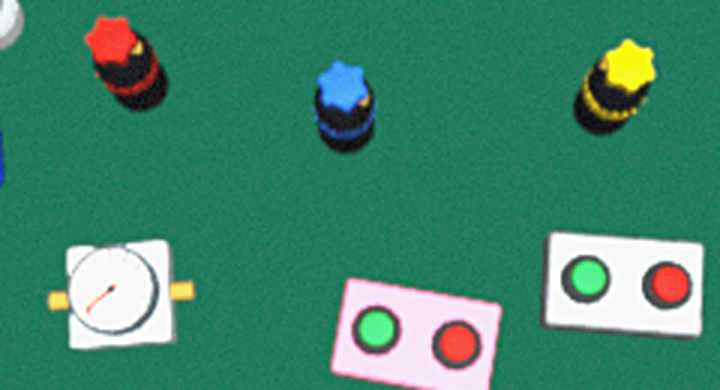

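The crops confirm the layout. The dial is at about (348,195) in the scene view and (197,246) in the top view; the green button of the white/grey box is at (209,213) and (356,242).

```bash
python3 - <<'E'
from h import *
I={n:cv2.imread(f"pics/{n}0.png") for n in P}
G=((50,110,130),(75,255,255));W=((0,0,200),(180,50,255))
u,su=blob(I["scene"],(209,213.5),*G,10);v,sv=blob(I["top"],(356.3,242.3),*G,10)
print(u,su,v,sv,tri(u,v),plane("scene",u,52),plane("top",v,52))
print("dial",tri((348.3,194.7),(197.3,246.3)),plane("scene",(348.3,194.7),68),plane("top",(197.3,246.3),68))
print("redbtn",plane("scene",(183.2,214),57),plane("top",(383,244.2),57))
p=plane("top",v,57);print("d",plane("top",v,57),plane("scene",u,57))
print("blue140", plane("scene",(288.8,228.2),138),plane("top",(273.6,178.2),138))
# gauge: dial circle in the top view via red needle-free dark ring
g=cv2.cvtColor(I["top"][220:275,170:230],cv2.COLOR_BGR2GRAY);g=cv2.resize(g,None,fx=6,fy=6,interpolation=2)
c=cv2.HoughCircles(g,cv2.HOUGH_GRADIENT,1,30,param1=120,param2=25,minRadius=65,maxRadius=110)
print(None if c is None else c[0][:4]/6+[170,220,0])
E
```

```text
[208.14754098 213.03278689] [204 210  10   8  61] [355.59433962 242.05660377] [350 237  12  11 106] [ 454.94819681 -196.81436059   58.48057901] [ 449.02948741 -197.63562696   52.        ] [ 455.82803432 -197.56217312   52.        ]
dial [440.81975336 221.91368596  66.15786506] [442.43015164 222.15791635  68.        ] [440.45033802 220.3800372   68.        ]
redbtn [ 448.20713433 -269.39680007   57.        ] [ 449.81824534 -268.78695877   57.        ]
d [ 455.16555846 -196.68028455   57.        ] [ 453.54671783 -197.20877923   57.        ]
blue140 [606.99743064  18.83550574 138.        ] [606.00779931  19.78292897 138.        ]
[[197.91666603 246.58333397  15.01666641]]
```

>>> apply_moves(targets=[[[0,0,0],[2.5,-4.1,0],-1],[[0,0,0],[5.0,-8.2,0],-1],[[0,0,0],[7.6,-12.3,0],-1],[[0,0,0],[10.1,-16.4,0],-1],[[0,0,0],[12.65,-20.55,0],-1]])

```text
time_s: 0.72
tcp_pos: [353.9, 428.6, 231.0]
tool_rot: [-0.536, -3.095, 0.001]
ft_force: [0.5, 0.2, 0.2]
gripper_width: -0.001
gripper_force: 0.0
```

>>> apply_moves(targets=[[[0,0,0],[2.5,-4.1,0],-1],[[0,0,0],[5.0,-8.2,0],-1],[[0,0,0],[7.6,-12.3,0],-1],[[0,0,0],[10.1,-16.4,0],-1],[[0,0,0],[12.65,-20.55,0],-1]])

```text
time_s: 1.35
tcp_pos: [480.3, 223.3, 231.1]
tool_rot: [-0.535, -3.095, 0.0]
ft_force: [0.8, 0.7, -0.6]
gripper_width: -0.002
gripper_force: 0.0
```

>>> apply_moves(targets=[[[0,0,0],[3.5,-5.5,0],-1],[[0,0,0],[6.5,-10.5,0],-1],[[0,0,0],[9.5,-15.4,0],-1],[[0,0,0],[11.6,-18.9,0],-1],[[0,0,0],[12.65,-20.55,0],-1]])

```text
time_s: 1.98
tcp_pos: [606.8, 16.6, 231.0]
tool_rot: [-0.541, -3.094, 0.002]
ft_force: [-1.3, 0.2, 0.1]
gripper_width: 0.001
gripper_force: 0.0
```

```bash
python3 - <<'E'
from h import *
from rig import telemetry
for n in P:
    globals()[n]=imaging.read_camera(n)[:,:,::-1]
cv2.imwrite("pics/1.png",np.hstack([cv2.resize(scene[120:280,200:400],(400,320)),cv2.resize(top[100:260,180:380],(400,320))]))
s=telemetry.read_state();print(s["time_s"],s["tcp_pos"],s["tool_rot"],s["ft_force"],s["gripper_width"],proj("scene",s["tcp_pos"]),proj("top",s["tcp_pos"]))
E
```

```text
2.075 [606.69320938  17.62269207 230.95493374] [-5.40072279e-01 -3.09454977e+00  1.28764378e-03] [-0.50696173 -0.02993982  0.62248219] -0.0003187076997234988 [288.70923462 204.30426101] [273.55465266 166.4493955 ]
```

View pics/1.png

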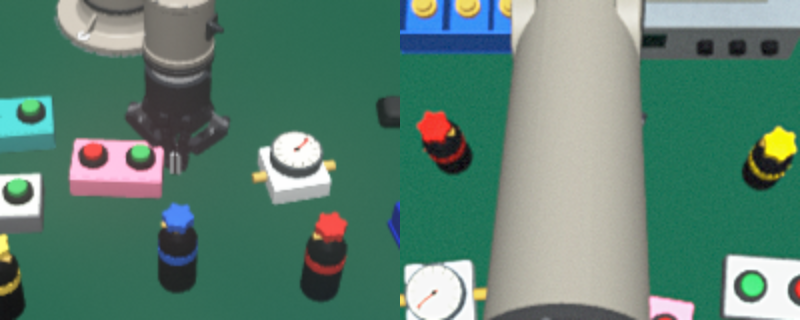

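The scene view shows the shut fingertips at about (288,205), which matches the projected TCP, right above the blue knob. Next I lower to 160 mm and hold.

>>> apply_moves(targets=[[[0,0,0],[0,0.1,-2],-1],[[0,0,0],[0,0.1,-4.2],-1],[[0,0,0],[0,0.1,-6],-1],[[0,0,0],[0,0.1,-6.8],-1],[[0,0,0],[0,0.1,-7.1],-1]])

```text
time_s: 2.7
tcp_pos: [606.2, 20.8, 160.1]
tool_rot: [-0.535, -3.095, -0.0]
ft_force: [0.3, -0.0, 0.7]
gripper_width: 0.002
gripper_force: 0.0
```

>>> apply_moves(targets=[[[0,0,0],[0,0,0],-1],[[0,0,0],[0,0,0],-1],[[0,0,0],[0,0,0],-1],[[0,0,0],[0,0,0],-1],[[0,0,0],[0,0,0],-1]])

```text
time_s: 3.32
tcp_pos: [606.4, 20.2, 160.4]
tool_rot: [0.536, 3.095, 0.0]
ft_force: [1.0, -0.5, 0.1]
gripper_width: 0.004
gripper_force: 0.0
```

>>> apply_moves(targets=[[[0,0,0],[0,0,0],-1],[[0,0,0],[0,0,0],-1],[[0,0,0],[0,0,0],-1],[[0,0,0],[0,0,0],-1],[[0,0,0],[0,0,0],-1]])

```text
time_s: 3.95
tcp_pos: [606.4, 20.2, 160.3]
tool_rot: [-0.536, -3.096, -0.0]
ft_force: [-0.3, -0.1, 0.0]
gripper_width: 0.001
gripper_force: 0.0
```

```bash
python3 - <<'E'
from h import *
from rig import telemetry
i=imaging.read_camera("scene")[:,:,::-1]
cv2.imwrite("pics/2.png",cv2.resize(i[160:280,230:350],(480,480),interpolation=2))
s=telemetry.read_state();print(s["time_s"],s["tcp_pos"],proj("scene",s["tcp_pos"]),proj("scene",[606.5,19.2,140]))
E
```

```text
4.0 [606.38287958  20.22270696 160.30554166] [289.38991921 222.48043999] [288.91993351 227.55597561]
```

View pics/2.png

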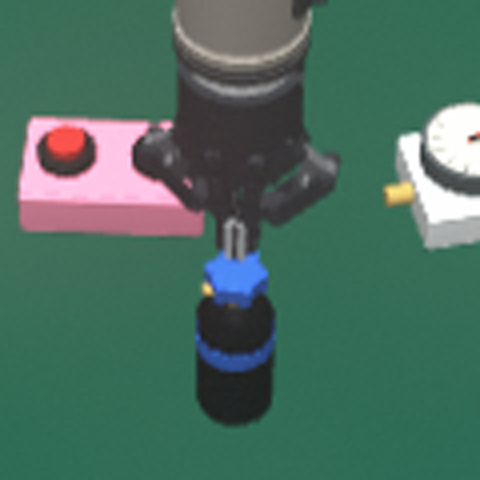

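The fingertips are centred just above the blue knob, at about (289,222), without touching it. I keep holding there, then go to the gauge.

>>> apply_moves(targets=[[[0,0,0],[0,0,0],-1],[[0,0,0],[0,0,0],-1],[[0,0,0],[0,0,0],-1],[[0,0,0],[0,0,0],-1],[[0,0,0],[0,0,0],-1]])

```text
time_s: 4.62
tcp_pos: [606.4, 20.2, 160.3]
tool_rot: [-0.536, -3.096, -0.0]
ft_force: [-0.5, -0.0, -0.8]
gripper_width: 0.001
gripper_force: 0.0
```

>>> apply_moves(targets=[[[0,0,0],[0,0,0],-1],[[0,0,0],[0,0,0],-1],[[0,0,0],[0,0,0],-1],[[0,0,0],[0,0,0],-1],[[0,0,0],[0,0,0],-1]])

```text
time_s: 5.25
tcp_pos: [606.4, 20.2, 160.3]
tool_rot: [-0.536, -3.096, -0.0]
ft_force: [-0.0, -0.1, 0.9]
gripper_width: 0.004
gripper_force: 0.0
```

>>> apply_moves(targets=[[[0,0,0],[0,0,0],-1],[[0,0,0],[0,0,0],-1],[[0,0,0],[0,0,1.5],-1],[[0,0,0],[0,0,3.5],-1],[[0,0,0],[0,0,5],-1]])

```text
time_s: 5.88
tcp_pos: [606.9, 20.2, 212.2]
tool_rot: [0.536, 3.094, 0.001]
ft_force: [0.6, -0.4, -0.4]
gripper_width: -0.0
gripper_force: 0.0
```

>>> apply_moves(targets=[[[0,0,0],[-2.5,3,0],-1],[[0,0,0],[-6,7.3,0],-1],[[0,0,0],[-9.5,11.6,0],-1],[[0,0,0],[-13,15.8,0],-1],[[0,0,0],[-16.5,20.1,0],-1]])

```text
time_s: 6.5
tcp_pos: [440.4, 222.5, 211.2]
tool_rot: [0.536, 3.095, 0.002]
ft_force: [0.3, -0.3, 0.0]
gripper_width: -0.006
gripper_force: 0.0
```

>>> apply_moves(targets=[[[0,0,0],[0,0,-1],-1],[[0,0,0],[0,0,-4],-1],[[0,0,0],[0,0,-7.5],-1],[[0,0,0],[0,0,-10],-1],[[0,0,0],[0,0,-11],-1]])

```text
time_s: 7.12
tcp_pos: [441.5, 219.9, 99.3]
tool_rot: [-0.538, -3.094, 0.003]
ft_force: [0.0, 0.5, 0.3]
gripper_width: -0.002
gripper_force: 0.0
```

```bash
python3 - <<'E'
from h import *
from rig import telemetry
i=imaging.read_camera("scene")[:,:,::-1]
cv2.imwrite("pics/3.png",cv2.resize(i[130:270,280:420],(480,480),interpolation=2))
s=telemetry.read_state();print(s["time_s"],s["tcp_pos"],proj("scene",s["tcp_pos"]),proj("scene",[441,220.8,68]))
E
```

```text
7.175 [441.26193169 220.08041597  98.91373425] [348.57533411 187.25190485] [347.75403371 194.3987065 ]
```

View pics/3.png

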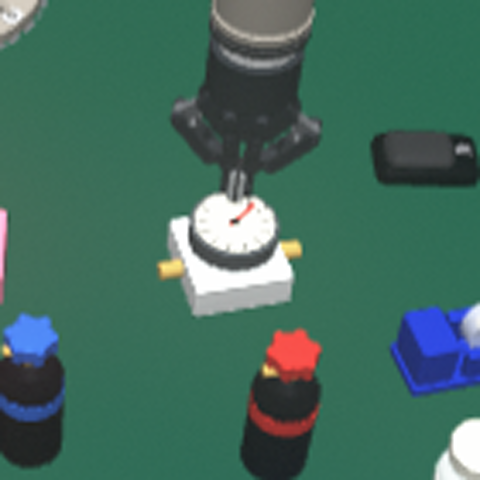

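The fingertips are above the dial centre, at about (349,187), 31 mm above it. I lower 11 mm more and hold, then go on toward the green button.

>>> apply_moves(targets=[[[0,0,0],[0,0,-0.4],-1],[[0,0,0],[0,0,-0.8],-1],[[0,0,0],[0,0,-1.1],-1],[[0,0,0],[0,0,-1.1],-1],[[0,0,0],[0,0,-1.1],-1]])

```text
time_s: 7.8
tcp_pos: [441.5, 221.3, 89.5]
tool_rot: [0.536, 3.095, 0.0]
ft_force: [-0.3, -0.2, -0.4]
gripper_width: -0.001
gripper_force: 0.0
```

>>> apply_moves(targets=[[[0,0,0],[0,0,0],-1],[[0,0,0],[0,0,0],-1],[[0,0,0],[0,0,0],-1],[[0,0,0],[0,0,0],-1],[[0,0,0],[0,0,0],-1]])

```text
time_s: 8.43
tcp_pos: [441.3, 221.3, 89.3]
tool_rot: [-0.536, -3.095, 0.0]
ft_force: [-1.2, -0.0, -0.0]
gripper_width: 0.0
gripper_force: 0.0
```

>>> apply_moves(targets=[[[0,0,0],[0,0,0],-1],[[0,0,0],[0,0,0],-1],[[0,0,0],[0,0,0],-1],[[0,0,0],[0,0,0],-1],[[0,0,0],[0,0,0],-1]])

```text
time_s: 9.05
tcp_pos: [441.4, 221.3, 89.3]
tool_rot: [-0.536, -3.096, -0.0]
ft_force: [-0.8, 0.2, -0.2]
gripper_width: -0.001
gripper_force: 0.0
```

>>> apply_moves(targets=[[[0,0,0],[0,0,0],-1],[[0,0,0],[0,0,0],-1],[[0,0,0],[0,0,0],-1],[[0,0,0],[0,0,0],-1],[[0,0,0],[0,0,0],-1]])

```text
time_s: 9.68
tcp_pos: [441.4, 221.3, 89.3]
tool_rot: [-0.536, -3.096, -0.0]
ft_force: [-0.9, -0.5, 0.1]
gripper_width: 0.0
gripper_force: 0.0
```

>>> apply_moves(targets=[[[0,0,0],[0,0,0],-1],[[0,0,0],[0,0,0],-1],[[0,0,0],[0,0,0],-1],[[0,0,0],[0,0,0],-1],[[0,0,0],[0,0,0],-1]])

```text
time_s: 10.3
tcp_pos: [441.4, 221.3, 89.3]
tool_rot: [0.536, 3.096, 0.0]
ft_force: [0.3, -1.3, -0.2]
gripper_width: -0.001
gripper_force: 0.0
```

>>> apply_moves(targets=[[[0,0,0],[0,0,1.5],-1],[[0,0,0],[0,0,4.5],-1],[[0,0,0],[0,0,7.5],-1],[[0,0,0],[0,0,10],-1],[[0,0,0],[0,0,11],-1]])

```text
time_s: 10.92
tcp_pos: [442.2, 221.7, 201.5]
tool_rot: [0.536, 3.093, 0.004]
ft_force: [0.7, 0.1, -1.2]
gripper_width: 0.0
gripper_force: 0.0
```

>>> apply_moves(targets=[[[0,0,0],[0.5,-3,0],-1],[[0,0,0],[1.5,-7.3,0],-1],[[0,0,0],[2.2,-11.8,0],-1],[[0,0,0],[2.8,-16.3,0],-1],[[0,0,0],[3,-20.8,0],-1]])

```text
time_s: 11.55
tcp_pos: [471.3, 11.7, 199.2]
tool_rot: [-0.536, -3.095, 0.0]
ft_force: [-0.5, 0.8, 0.5]
gripper_width: -0.002
gripper_force: 0.0
```

>>> apply_moves(targets=[[[0,0,0],[0,-4.5,0],-1],[[0,0,0],[-0.3,-9.5,0],-1],[[0,0,0],[-0.8,-14.5,0],-1],[[0,0,0],[-1.3,-18.5,0],-1],[[0,0,0],[-1.65,-20.9,0],-1]])

```text
time_s: 12.18
tcp_pos: [453.9, -197.9, 199.2]
tool_rot: [-0.54, -3.094, 0.001]
ft_force: [-0.0, 0.2, -1.4]
gripper_width: 0.002
gripper_force: 0.0
```

>>> apply_moves(targets=[[[0,0,0],[0,0,-2],-1],[[0,0,0],[0,0,-5.5],-1],[[0,0,0],[0,0,-9],-1],[[0,0,0],[0,0,-11],-1],[[0,0,0],[0,0,-11.7],-1]])

```text
time_s: 12.8
tcp_pos: [453.9, -195.5, 81.1]
tool_rot: [-0.536, -3.093, -0.0]
ft_force: [-0.5, -0.5, -0.1]
gripper_width: -0.001
gripper_force: 0.0
```

```bash
python3 - <<'E'
from h import *
from rig import telemetry
i=imaging.read_camera("scene")[:,:,::-1]
cv2.imwrite("pics/4.png",cv2.resize(i[150:270,140:260],(480,480),interpolation=2))
s=telemetry.read_state();print(s["time_s"],s["tcp_pos"],s["ft_force"],proj("scene",s["tcp_pos"]),proj("scene",[454.5,-197,58]))
E
```

```text
12.85 [ 454.07272522 -195.49928044   81.11399548] [ 0.60423714 -0.16363013 -0.48343018] [207.82763016 207.57215496] [208.19051421 213.04149159]
```

View pics/4.png

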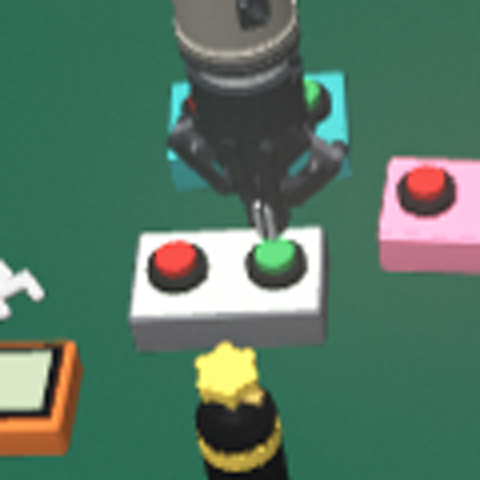

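The fingertips are just above the green button of the white box, at about (208,208). I press in small steps.

>>> apply_moves(targets=[[[0,0,0],[0,-0.1,-0.8],-1],[[0,0,0],[0,-0.1,-1.6],-1],[[0,0,0],[0,-0.1,-2.1],-1],[[0,0,0],[0,-0.1,-2.3],-1],[[0,0,0],[0,-0.1,-2.5],-1]])

```text
time_s: 13.48
tcp_pos: [455.0, -196.7, 57.5]
tool_rot: [0.536, 3.095, 0.0]
ft_force: [-0.6, 0.5, 4.9]
gripper_width: 0.002
gripper_force: 2.0
```

>>> apply_moves(targets=[[[0,0,0],[0,0,-0.1],-1],[[0,0,0],[0,0,-0.2],-1],[[0,0,0],[0,0,-0.2],-1],[[0,0,0],[0,0,-0.2],-1],[[0,0,0],[0,0,-0.2],-1]])

```text
time_s: 14.1
tcp_pos: [455.0, -196.8, 56.0]
tool_rot: [0.536, 3.095, 0.001]
ft_force: [-2.9, 1.9, 11.8]
gripper_width: 0.002
gripper_force: 5.8
```

>>> apply_moves(targets=[[[0,0,0],[0,0,-0.1],-1],[[0,0,0],[0,0,-0.1],-1],[[0,0,0],[0,0,-0.1],-1],[[0,0,0],[0,0,-0.1],-1],[[0,0,0],[0,0,-0.1],-1]])

```text
time_s: 14.72
tcp_pos: [455.1, -196.8, 55.8]
tool_rot: [0.536, 3.095, 0.002]
ft_force: [-5.4, 2.7, 22.4]
gripper_width: 0.0
gripper_force: 11.4
```

```bash
python3 - <<'E'
from h import *
from rig import telemetry
i=imaging.read_camera("scene")[:,:,::-1]
cv2.imwrite("pics/5.png",cv2.resize(i[190:250,160:240],(640,480),interpolation=2))
s=telemetry.read_state();print(s["time_s"],s["tcp_pos"],s["ft_force"])
E
```

```text
14.775 [ 455.09212062 -196.79387205   55.78647915] [-5.69625603  4.01498974 22.82908069]
```

View pics/5.png

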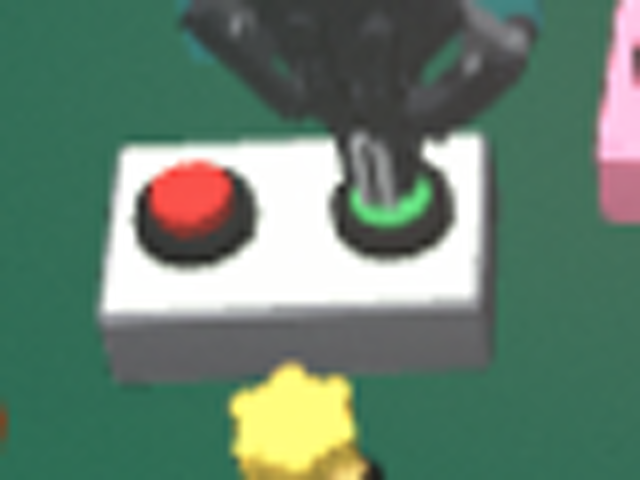

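The green cap is pressed down flush into its ring, at about (209,215), while the red one still stands up. The force jumped 10 N over 0.2 mm, so the button has bottomed out. Now I release it.

>>> apply_moves(targets=[[[0,0,0],[0,0,0.5],-1],[[0,0,0],[0,0,1.5],-1],[[0,0,0],[0,0,4],-1],[[0,0,0],[0,0,8],-1],[[0,0,0],[0,0,12],-1]])

```text
time_s: 15.4
tcp_pos: [454.5, -196.8, 175.5]
tool_rot: [-0.536, -3.095, 0.001]
ft_force: [1.4, 0.3, 0.3]
gripper_width: 0.002
gripper_force: 0.0
```

>>> apply_moves(targets=[[[0,0,0],[0,0,1.5],-1],[[0,0,0],[0,0,2],-1],[[0,0,0],[0,0,2],-1],[[0,0,0],[0,0,2],-1],[[0,0,0],[0,0,2],-1]])

```text
time_s: 16.02
tcp_pos: [454.4, -196.7, 193.4]
tool_rot: [-0.536, -3.094, 0.0]
ft_force: [0.1, 0.9, 0.7]
gripper_width: -0.003
gripper_force: 0.0
```

```bash
python3 - <<'E'
from h import *
from rig import telemetry
i=imaging.read_camera("scene")[:,:,::-1]
cv2.imwrite("pics/6.png",i)
s=telemetry.read_state();print(s["time_s"],s["tcp_pos"],s["ft_force"],s["dq"].round(3))
E
```

```text
16.075 [ 454.47751258 -196.71233358  193.62613588] [-0.60178069 -0.0102561  -0.27098347] [-0.    -0.006  0.001 -0.002  0.002  0.002 -0.001]
```

View pics/6.png

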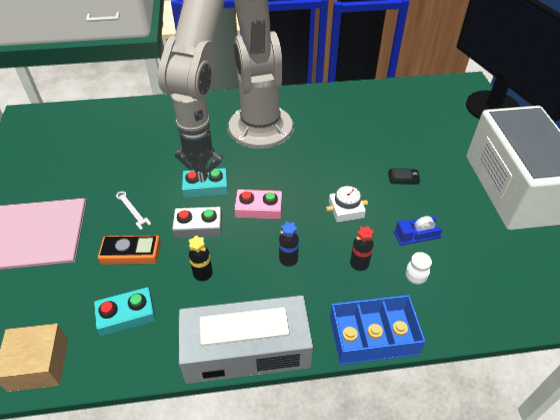

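The green button is back up at (208,214), nothing else has moved, and the hand is clear.

```bash
python3 -c "
from rig import manip
print(manip.finish_job())"
```

```text
the job is handed in; nothing more can be done
None
```

The check is done and handed in: I pointed at the blue valve knob and then the gauge dial for over two seconds each at about 2 cm, pressed the green button fully down and let it come back up, and finished with the hand clear at about 16 s.

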